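# Charge and park the deburring barrel

## Robot

A 7-joint arm with a two-finger parallel gripper is mounted at the origin on a cart in front of the work surface, level with it; the furniture and walls round the work are solid. World frame = base frame: x ahead of the robot, y to its left, z up, the work surface at z = 0. Lengths are in m, angles in rad, forces in N, time in s.
With the tool pointing down it reaches from about 0.425 to 0.925 m from the base axis. Payload 6.8 kg.
Tool frame: the origin (TCP) lies between the finger pads; the fingertips stand 14 mm ahead of it and the grasp point (between the pads) lies 5 mm behind it; z points along the fingers, y is the line along which they close (so a half turn about z gives the same grasp; the last joint's range is limited). The gripper opens to 85 mm and grips with 20 to 120 N. Pads are 22 mm wide; open, the fingers measure 114 mm over their backs; the gripper's body (76 mm by 85 mm) begins 54 mm behind the grasp point. The pads swing forward as they close: fully open they stand 13 mm farther back than shut.
Start: joints at [-1.269, 0.477, 0.022, 1.555, -0.011, 1.109, -0.083], TCP at [0.269, 0.619, 0.245] pointing down, gripper open.
Joint ranges: [-2.96, 2.96], [-0.34, 2.1], [-1.41, 1.46], [0.24, 2.44], [-1.37, 4.51], [0.17, 1.92], [-2.96, 2.96]. Speed limits (rad/s): [2.39, 2.39, 3.14, 3.14, 3.14, 3.14, 3.14].

## Interface

Orientations are given as a rotation vector (axis times angle).
In Python, from bench import r, eyes, ticket gives the robot as it stands. The module is installed in compiled form; this text tells all that it offers.
- The arm moves only by the tool arm_command, never from a script. Its argument "plan" is text: rows parted by semicolons, each of 4 numbers parted by spaces: the shift along the tool's x, y, z in m, then the turn about the tool's z in degrees. In form: tx ty tz yaw; .... A call has 1 to 20 rows; each row shifts and turns the commanded pose from where the row before left it, along the tool's axes as they then stand; what a row does not reach is not made up. A row lasts 1/8 s, in which the tool goes at most 62.5 mm and 10.7 degrees, less where a joint would pass 70% of its speed; a pose out of reach is approached as far as the arm can. A call is refused whole if a number of a shift passes 0.0625 or a number of a turn 10.7, either way. A call with a gripper value outside its range is refused whole. "hand" is the closure, from -1 (fully open) to 1 (shut), set as the call begins (left out, the last holds). The fingers move at their own pace and stop on an object; "grip_force" is the grip in N (left out, the last holds). Time passes only in rows, so rows that do not move let the fingers close. It gives the time, the measured TCP pose, the force, the opening and the grip force at its end, in the units of the state.
- r.get_obs(): the state, without advancing time (a new reading comes with each control period).
- eyes.grab_frame(name): name is "scene" or "top"; returns (picture, depth): 384x512x3 uint8, red, green, blue; 384x512 float32, m along the optical axis (not along the pixel's ray), 0 where there is no reading.
- eyes.calibration(name): a dict with "fov_y" (degrees; the focal length in pixels is half the picture's height over the tangent of half this angle, whatever the lens; pixels are square), "cx", "cy" (the principal point, pixels), "origin" and "attitude" of the camera in the world. Camera axes: x right, y up, looking along -z (the intrinsics and any distortion apply to the point x, -y, -z); pixel columns grow to the right and rows downward; lengths in m; the calibration is good to about 2 mm. A picture is of the moment at which its call begins. calibration takes no time and is no camera call.
- ticket.hand_in(): hands the job in; it is judged then, once.
The state is a dict: "clock": time; "joints": joint angles; "qvel": joint speeds; "tau": joint torques, N m; "tcp_pos": TCP position; "orientation": TCP orientation; "contact_force": force on the tool from outside, world axes, zero at the start; "moment": the same for the moment, N m; "grip_width": finger opening in m; "gripper_force": force on a finger pad.
Only numpy, scipy, OpenCV 4.12 (cv2) and the standard library are available. Lean on these libraries where they do the work, as an engineer would, in place of code of your own. Each camera call takes 0.05 s, during which the arm holds its last target. There are 200 camera calls.

## Task

Get the bench deburring barrel ready for its next run. First turn the barrel by its handwheel until the yellow mark on the wheel stands straight up, then swing the red-tipped latch arm down until it rests fully home in its yellow catch; after that put every blue-grey abrasive block from the table into the barrel, and last set the cover squarely on the mouth so that it sits flush with its skirt inside. Leave the mark at the top and the latch closed, and do not disturb the flux bottle, the multimeter or the tape roll.

Things in the scene. Friction and masses are not known exactly. Their poses are not given: they have to be found in the camera images.
- stand: Fixed blue stand of the barrel, base plate 190 x 225 x 12 mm. Origin: on the table, under the barrel's middle. x points away from the robot (turned up to 0.25 rad), z up, y along the axle, which is level, 120 mm above the table. Along the stand's y: handwheel -130 mm, barrel -60 to +60, latch +120. Catch of the latch: yellow fork at x = -60 mm, 140 to 165 mm high.
- drum (a joint): Angle (rad) of barrel and handwheel about the stand's +y; turns endlessly both ways. 0 or any multiple of 2 pi: mark and mouth straight up; growing: the wheel's top moves to the stand's +x. Starts with the mark well away from the top. Friction 0.15 N m (1.5 N at the rim): stays where it is left. Barrel: hollow grey hexagon, 180 mm across flats (corners 104 mm from the axle), 120 mm long.
- wheel_centre (a point): Centre of the handwheel, on the axle, 120 mm above the table, fixed to the stand. The handwheel is a solid disc of 100 mm radius (rim top 220 mm above the table), 14 mm thick along the stand's y, with black rubber rim; can be pinched from above across its thickness. 63 mm free between it and the barrel; free on the other side.
- mark (a point): Yellow stripe on the handwheel, 12 mm wide, across the rim and 40 mm down both faces. The point is on the rim, 100 mm from the axle, and turns with the wheel. Same side of the axle as the mouth.
- mouth (a point): Centre of the barrel's open mouth, in the plane of the open face, 90 mm from the axle; turns with the barrel; x across the axle, y along it, z out of the barrel. Clear opening 88 mm (x) by 110 mm (y); inside it widens, black floor 100 mm below the mouth. With the mark up the mouth is level, 210 mm above the table.
- latch (a joint): Angle (rad) of the latch arm about the stand's +y: 0 = closed, level, in the catch; grows as the tip rises, 1.9 = leaning back past upright. Starts open, 0.6 to 1.2. Friction (0.12 N m) holds it where it is left. Steel arm, 10 mm thick along the stand's y, 12 mm deep; when closed it runs from the hinge to the stand's -x.
- latch_hinge (a point): Hinge axis of the latch arm, fixed to the stand, 156 mm above the table, on the far side (stand x = +60 mm, y = +120 mm).
- latch_grip (a point): Middle of the red tip of the latch arm, 150 mm from the hinge; the tip is 36 mm long, 12 mm wide (along the stand's y), 16 mm deep. Moves with the arm.
- cover: Loose cover, 0.12 kg: grey plate 102 x 122 x 5 mm over a black skirt 80 x 100 x 6 mm that goes inside the mouth (4 to 5 mm play); orange bar handle on top, 60 mm along y, 16 mm wide, from 11 to 47 mm above the origin. Origin: centre of the skirt's underside, z up. Seated: origin 6 mm below the mouth's plane, y along the mouth's y (either way round).
- block_0: Blue-grey abrasive block 25 x 60 x 14 mm (long along its y), about 30 g, lying flat on the table. Origin: centre of its underside. Three to five blocks are present; an absent one reads None.
- block_1: Blue-grey abrasive block 25 x 60 x 14 mm (long along its y), about 30 g, lying flat on the table. Origin: centre of its underside. Three to five blocks are present; an absent one reads None.
- block_2: Blue-grey abrasive block 25 x 60 x 14 mm (long along its y), about 30 g, lying flat on the table. Origin: centre of its underside. Three to five blocks are present; an absent one reads None.
- block_3: Blue-grey abrasive block 25 x 60 x 14 mm (long along its y), about 30 g, lying flat on the table. Origin: centre of its underside. Three to five blocks are present; an absent one reads None.
- block_4: Blue-grey abrasive block 25 x 60 x 14 mm (long along its y), about 30 g, lying flat on the table. Origin: centre of its underside. Three to five blocks are present; an absent one reads None.
- flux_bottle: Small amber bottle with a red needle cap, 27 mm wide, 88 mm tall, standing; origin at the centre of its underside. Leave alone.
- multimeter: Yellow-green multimeter 150 x 78 x 42 mm, lying; origin at the centre of its underside. Leave alone.
- tape_roll: Cream tape roll, 83 mm diameter, 37 mm high, lying; origin at the centre of its underside. Leave alone.
Not all that is in view belongs to the job. What is shaped like the block_2 but green or orange is not meant.

How it is judged:
On the way, in this order (a step that is already met when the one before it is completed fails the run):
1. the barrel is turned so that the mark is straight up, and stands still (angle between mouth's own z axis and vertical below 0.1 rad and velocity of joint drum between -0.05 and 0.05 rad/s), for 0.3 s.
2. with the mark up, the latch arm is swung down fully home in its catch (angle between mouth's own z axis and vertical below 0.1 rad and value of joint latch below 0.05 rad), for 0.3 s.
3. with the latch closed, all blocks that are present are in the barrel (all of step 2 and x of block_0 in the frame of mouth between -0.1 and 0.1 m and y of block_0 in the frame of mouth between -0.056 and 0.056 m and z of block_0 in the frame of mouth between -0.105 and -0.004 m and x of block_1 in the frame of mouth between -0.1 and 0.1 m and y of block_1 in the frame of mouth between -0.056 and 0.056 m and z of block_1 in the frame of mouth between -0.105 and -0.004 m and x of block_2 in the frame of mouth between -0.1 and 0.1 m and y of block_2 in the frame of mouth between -0.056 and 0.056 m and z of block_2 in the frame of mouth between -0.105 and -0.004 m and x of block_3 in the frame of mouth between -0.1 and 0.1 m and y of block_3 in the frame of mouth between -0.056 and 0.056 m and z of block_3 in the frame of mouth between -0.105 and -0.004 m and x of block_4 in the frame of mouth between -0.1 and 0.1 m and y of block_4 in the frame of mouth between -0.056 and 0.056 m and z of block_4 in the frame of mouth between -0.105 and -0.004 m), for 0.3 s.
4. the cover sits flush on the mouth (all of step 3 and x of cover in the frame of mouth between -0.008 and 0.008 m and y of cover in the frame of mouth between -0.009 and 0.009 m and z of cover in the frame of mouth between -0.01 and -0.003 m and angle between the z axis of cover and the z axis of mouth, either way round below 0.05 rad), for 0.3 s.
At the end, for the whole second after the job is handed in: Mark within 0.10 rad of straight up, barrel still; latch within 0.05 rad of closed; every block present inside the barrel; cover at rest with its skirt in the mouth (origin 3 to 10 mm below the mouth plane, 8 mm across, 9 mm along, level with it to 0.05 rad) (all of step 4 and velocity of joint drum between -0.05 and 0.05 rad/s and linear speed of cover below 0.02 m/s); the robot touches nothing.
It fails at once if the flux bottle is moved by more than 30 mm or tipped (distance of flux_bottle from where it was at the start of the episode above 0.03 m or angle between flux_bottle's own z axis and vertical above 0.5 rad).
It fails at once if the multimeter is moved by more than 30 mm or tipped (distance of multimeter from where it was at the start of the episode above 0.03 m or angle between multimeter's own z axis and vertical above 0.5 rad).
It fails at once if the tape roll is moved by more than 30 mm or tipped (distance of tape_roll from where it was at the start of the episode above 0.03 m or angle between tape_roll's own z axis and vertical above 0.5 rad).
Of block_0, block_1, block_2, block_3, block_4 only 3 to 5 are there at a start; the rules pass over those that are not, and their reading is None.
At some moment in a run one of block_0, block_1, block_2, block_3, block_4 may be knocked a few centimetres aside while the robot is not near it.
It also fails if it takes over 210 s, if anything falls off the work surface, if the arm or the gripper's body presses on something with over 40 N, if the wrist force passes 120 N, or if a joint passes its speed limit or range.

## Working session

There is one attempt and no reset: what is moved stays moved. The work goes in short steps, Python scripts to look and compute and a tool call to move; the robot and the scene stay as the last step left them, time stands still between calls to the robot, and variables do not carry over. Pictures are saved under pics/ and viewed, at most 14 in all, crops included, and the job is handed in when it is done.

Besides the shell and the picture viewer there is one more tool, called after "Emit:" as name(argument=value, ...) on one line, values as JSON. arm_command: Moves the arm, as the interface text tells. Its arguments: {"type":"object","properties":{"plan":{"type":"string"},"hand":{"type":"number"},"grip_force":{"type":"number"}},"required":["plan"]}

```bash
mkdir -p pics
cat > h.py <<'E'
import numpy as np, cv2
from bench import r, eyes, ticket
from scipy.spatial.transform import Rotation as R
def att(c):
    a=np.array(c["attitude"],float)
    return a if a.shape==(3,3) else R.from_rotvec(a).as_matrix() if a.size==3 else None
def grab(n,save=None):
    p,d=eyes.grab_frame(n)
    if save: cv2.imwrite(f"pics/{save}.png",cv2.cvtColor(p,cv2.COLOR_RGB2BGR))
    return p,d
E
python3 - <<'E'
from h import *
for n in("scene","top"):
    print(n,eyes.calibration(n)); p,d=grab(n,n+"0"); np.savez(n+"0.npz",p=p,d=d)
a=cv2.imread("pics/scene0.png");b=cv2.imread("pics/top0.png")
print(r.get_obs())
E
```

```text
scene {'fov_y': 49.18606957485621, 'cx': 255.1144844505929, 'cy': 189.4786588527568, 'origin': array([-0.24206848, -0.55181023,  1.07759425]), 'attitude': array([ 0.73467988, -0.38725923, -0.88834641])}
top {'fov_y': 43.97813655683335, 'cx': 252.5539946848236, 'cy': 196.3616424681305, 'origin': array([0.32153832, 0.03457238, 1.37863122]), 'attitude': array([ 0.16059303, -0.15685755, -1.51969366])}
{'clock': 0.1, 'joints': array([-1.26909766,  0.47771218,  0.0223312 ,  1.55636387, -0.01149924,
        1.10929623, -0.08313054]), 'qvel': array([-0.00146967, -0.0003609 , -0.00028823, -0.0019077 , -0.00057049,
        0.00123371,  0.00162981]), 'tau': array([ 4.43383513e-03, -5.97759426e+01,  1.61402073e+00, -2.81953311e+01,
        1.29599721e-02,  4.96071676e-03,  2.19864724e-06]), 'tcp_pos': array([0.26873354, 0.61863526, 0.24442146]), 'orientation': array([-6.39170217e-01, -3.07565663e+00,  2.57064495e-03]), 'contact_force': array([-0.81639783,  0.12287039,  0.51965185]), 'moment': array([-0.04902872,  0.0302958 ,  0.00467101]), 'gripper_force': 0.0, 'grip_width': 0.08566653380005727}
```

Run:
```python
import cv2
for n in("scene","top"):
    a=cv2.imread(f"pics/{n}0.png"); cv2.imwrite(f"pics/{n}0b.png",cv2.resize(a,(768,576),interpolation=cv2.INTER_CUBIC))
```

```text
(no output)
```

View pics/scene0b.png

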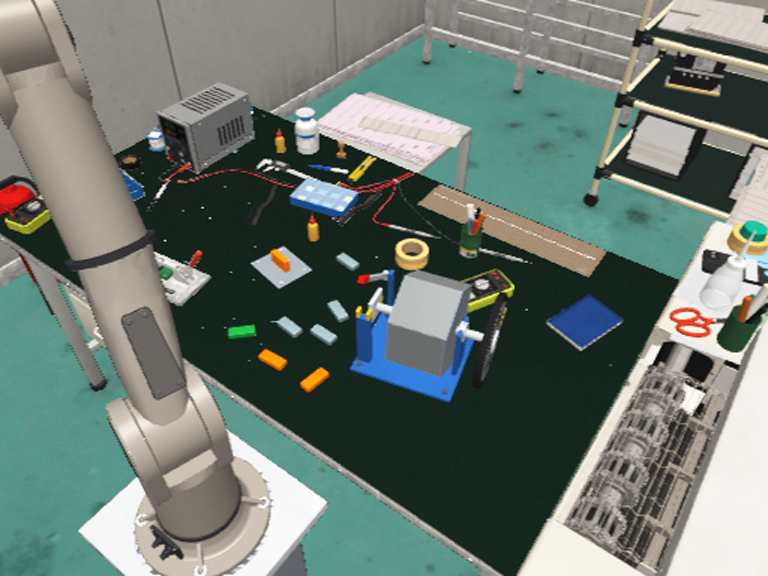

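View pics/top0b.png

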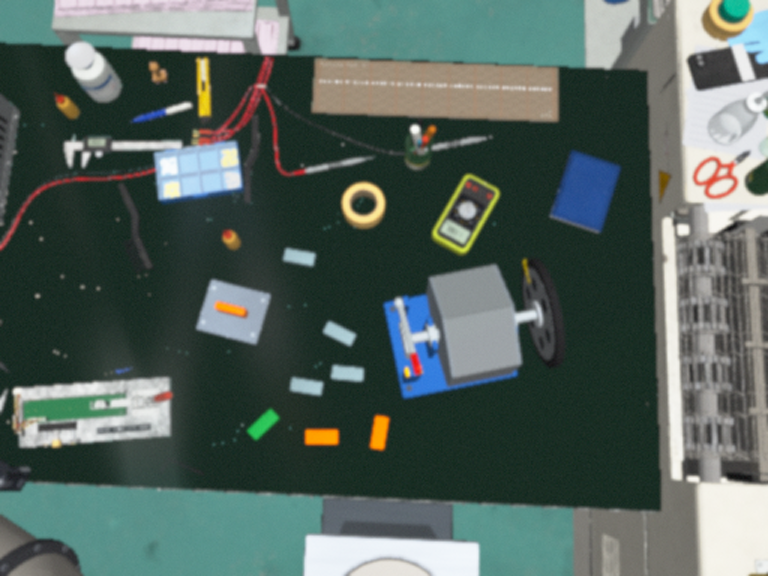

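```bash
cat >> h.py <<'E'
def cam(n):
    c=eyes.calibration(n); return 192/np.tan(np.radians(c["fov_y"])/2),c["cx"],c["cy"],att(c),np.array(c["origin"])
def cloud(n,d):
    f,cx,cy,A,o=cam(n); v,u=np.mgrid[0:384,0:512]
    q=np.stack([(u-cx)/f*d,-(v-cy)/f*d,-d],-1)
    return q@A.T+o
def ray(n,uv,z):
    f,cx,cy,A,o=cam(n); uv=np.atleast_2d(uv).astype(float)
    w=np.stack([(uv[:,0]-cx)/f,-(uv[:,1]-cy)/f,-np.ones(len(uv))],-1)@A.T
    return o+w*((z-o[2])/w[:,2])[:,None]
def proj(n,P):
    f,cx,cy,A,o=cam(n); q=(np.atleast_2d(P)-o)@A
    return np.stack([cx+f*q[:,0]/-q[:,2],cy-f*q[:,1]/-q[:,2]],-1)
def hsv(p): return cv2.cvtColor(p,cv2.COLOR_RGB2HSV)
def blobs(m,lo,hi):
    n,l,s,c=cv2.connectedComponentsWithStats(m.astype(np.uint8))
    return [(l==i) for i in range(1,n) if lo<=s[i,4]<=hi]
def rect(n,b,z):
    c=max(cv2.findContours(b.astype(np.uint8),0,1)[0],key=len).reshape(-1,2)
    (x,y),(w,h),a=cv2.minAreaRect((ray(n,c,z)[:,:2]*1000).astype(np.float32))
    if w<h: w,h,a=h,w,a-90
    return np.round([x,y,w,h,(a+90)%180-90],1)   # mm; a = heading of long side
E
python3 - <<'E'
from h import *
plate=[]
for n in("top","scene"):
    z=np.load(n+"0.npz");p,d=z["p"],z["d"];X=cloud(n,d);H=hsv(p);h,s,v=[H[...,i].astype(int) for i in range(3)]
    ok=(d>0)&(abs(X[...,0]-.65)<.35)&(abs(X[...,1])<.45)
    print(n,"table z",np.median(X[ok&(v<40)][:,2]))
    bl=ok&(h>85)&(h<112)&(s>30)&(s<130)&(v>90)&(X[...,2]<.06)
    for b in blobs(bl,40,3000):
        print(" blk",b.sum(),np.round(np.argwhere(b).mean(0)[::-1]),"depth",np.round(np.median(X[b],0),4),rect(n,b,.014))
    for nm,m in dict(red=((h<6)|(h>174))&(s>170)&(v>100),yel=(h>20)&(h<33)&(s>170)&(v>120),org=(h>8)&(h<17)&(s>190)&(v>150)).items():
        for b in blobs(m&ok,4,600): print(" ",nm,b.sum(),np.round(np.argwhere(b).mean(0)[::-1],1),np.round(np.mean(X[b],0),3),np.round(np.ptp(X[b],0),3))
    m=ok&(h>104)&(h<118)&(s>180)&(v>90)&(X[...,2]<.022)&(X[...,0]<.8)&(X[...,0]>.3)
    b=max(blobs(m,50,9999),key=lambda q:q.sum()); plate.append(X[b]); print(" plate",b.sum(),np.median(X[b][:,2]),rect(n,b,.012))
P=np.vstack(plate)
print(cv2.minAreaRect((P[:,:2]*1000).astype(np.float32)))
T=np.load("top0.npz");X=cloud("top",T["d"])
ok=(X[...,0]>.4)&(X[...,0]<.75)&(X[...,1]<-.05)&(X[...,1]>-.3)
w=ok&(hsv(T["p"])[...,2]<70)&(X[...,2]>.1); print("wheel",w.sum(),X[w].min(0),X[w].max(0),X[w].mean(0)); q=X[w]-X[w].mean(0);print(np.linalg.svd(q,full_matrices=False)[2])
c=ok&(X[...,2]>.16)&~w; print("drum",c.sum(),X[c].min(0),X[c].max(0))
E
```

```text
top table z 0.0008679762588218454
 blk 1065 [138. 113.] depth [0.8392 0.4018 0.0279] [849.6 399.7 128.  109.3 -79.1]
 blk 65 [383. 149.] depth [ 0.7679 -0.339   0.0088] [ 766.1 -338.5  101.     6.8   71.9]
 blk 215 [199. 171.] depth [0.673  0.2062 0.0124] [672.4 205.9  64.7  30.2  82. ]
 blk 1299 [156. 208.] depth [0.552  0.3252 0.0099] [557.4 325.9 126.5 106.   78.2]
 blk 222 [226. 222.] depth [0.5243 0.1181 0.0119] [523.9 118.4  64.1  28.7  66. ]
 blk 230 [231. 249.] depth [0.4475 0.0988 0.0122] [447.5  98.5  64.1  29.5  87.4]
 blk 230 [204. 257.] depth [0.4195 0.1755 0.012 ] [419.3 175.1  64.6  29.3  83.2]
  red 6 [165.5  71.5] [0.989 0.333 0.006] [0.013 0.004 0.008]
  red 19 [163.8  77.5] [0.969 0.337 0.006] [0.02  0.014 0.012]
  red 4 [159.5  83.5] [0.948 0.348 0.007] [0.008 0.004 0.009]
  red 20 [183.2  89.8] [0.933 0.275 0.001] [0.028 0.008 0.012]
  red 10 [282.9  92.6] [ 0.888 -0.029  0.111] [0.011 0.006 0.01 ]
  red 4 [136.5  93. ] [0.911 0.415 0.012] [0.003 0.008 0.006]
  red 7 [184.1 103.6] [0.887 0.268 0.002] [0.009 0.007 0.01 ]
  red 17 [198.8 114.5] [0.853 0.22  0.004] 
[... 2299 characters left out ...]
.018 0.063 0.034]
  org 46 [181.4 241.5] [0.321 0.136 0.009] [0.027 0.073 0.023]
  org 4 [205.5 250.5] [0.342 0.052 0.004] [0.024 0.01  0.017]
  org 44 [209.1 255.4] [0.332 0.027 0.009] [0.055 0.039 0.017]
 plate 1284 0.012555130967372041 [516.9 -97.5 225.7 182.5 -75.9]
((523.6570434570312, -93.29725646972656), (193.8348388671875, 229.8153076171875), 14.034205436706543)
wheel 745 [ 0.4643692  -0.27828812  0.10010795] [ 0.65677747 -0.21911233  0.22500322] [ 0.55071092 -0.2478146   0.18319261]
[[-0.95771131 -0.23292307 -0.16892569]
 [-0.14871969 -0.10186997  0.9836183 ]
 [-0.24631585  0.96714495  0.06292178]]
drum 3493 [ 0.43246734 -0.25803965  0.16006787] [ 0.63347643 -0.05001416  0.22739208]
```

```bash
cat >> h.py <<'E'
YAW=np.radians(14.15);O=np.array([.5289,-.1227,0])
S=np.array([[np.cos(YAW),-np.sin(YAW),0],[np.sin(YAW),np.cos(YAW),0],[0,0,1]])
def st(P): return (P-O)@S      # world->stand
def ws(P): return np.asarray(P)@S.T+O
def drumface(n,p,d):
    Q=st(cloud(n,d)).reshape(-1,3); k=(abs(Q[:,1])<.055)&(np.hypot(Q[:,0],Q[:,2]-.12)<.112)&(np.hypot(Q[:,0],Q[:,2]-.12)>.085)
    a=np.arctan2(Q[k,0],Q[k,2]-.12); rr=Q[k]; out=[]
    # for each face angle candidate: count points with normal distance ~90 mm
    for g in np.radians(np.arange(-90,90,.5)):
        dist=rr[:,0]*np.sin(g)+(rr[:,2]-.12)*np.cos(g); t=abs(rr[:,0]*np.cos(g)-(rr[:,2]-.12)*np.sin(g))<.048
        out.append((int((t&(abs(dist-.09)<.003)).sum()),float(np.degrees(g))))
    return sorted(out)[::-1][:6]
E
python3 - <<'E'
from h import *
for n in("top","scene"):
    z=np.load(n+"0.npz");p,d=z["p"],z["d"];X=cloud(n,d);Q=st(X);H=hsv(p)
    print(n,drumface(n,p,d))
    k=(abs(Q[...,0])<.11)&(Q[...,2]>.17)&(abs(Q[...,1])<.09)&(d>0)&(H[...,1]<60)&(H[...,2]>60)
    print(" drum y",np.percentile(Q[k][:,1],[1,50,99]),"x",np.percentile(Q[k][:,0],[1,99]))
    w=(abs(Q[...,1]+.13)<.03)&(H[...,2]<75)&(Q[...,2]>.06)&(d>0)&(np.hypot(Q[...,0],Q[...,2]-.12)<.13)
    q=Q[w]; print(" wheel",w.sum(),np.percentile(q,[1,50,99],axis=0).round(4).tolist())
    e=q[q[:,2]>.14]; print(" fit y=a+bx",np.polyfit(e[:,0],e[:,1],1))
    m=(H[...,0]>18)&(H[...,0]<35)&(H[...,1]>110)&(H[...,2]>80)&(abs(Q[...,1]+.13)<.03)&(d>0)&(Q[...,2]>.03)
    print(" mark",m.sum(),Q[m].mean(0),np.ptp(Q[m],0),np.argwhere(m).mean(0)[::-1])
    m=((H[...,0]<6)|(H[...,0]>174))&(H[...,1]>150)&(abs(Q[...,1]-.12)<.03)&(d>0)&(abs(Q[...,0])<.15)&(Q[...,2]>.1)
    print(" red",Q[m].mean(0),np.ptp(Q[m],0))
o=r.get_obs();print(R.from_rotvec(o["orientation"]).as_matrix().round(3))
E
python3 - <<'E'
import cv2
a=cv2.imread("pics/top0.png")[150:280,250:400];cv2.imwrite("pics/c1.png",cv2.resize(a,(690,598),interpolation=2))
E
```

```text
top [(1272, -24.5), (1271, -25.0), (1266, -25.5), (1264, -24.000000000000004), (1259, -26.0), (1240, -26.5)]
 drum y [-0.05878467  0.00154164  0.0598395 ] x [-0.08371414  0.08580384]
 wheel 1007 [[-0.0962, -0.1365, 0.0634], [-0.0141, -0.1236, 0.1771], [0.0913, -0.1214, 0.2213]]
 fit y=a+bx [-0.00148591 -0.12659838]
 mark 44 [ 0.1061473  -0.12110663  0.10585687] [0.22506743 0.02367125 0.10038553] [347.31818182 173.59090909]
 red [-0.05618488  0.12000252  0.2555622 ] [0.0308794  0.00900691 0.02377977]
scene [(924, -25.0), (922, -26.0), (922, -26.5), (921, -25.5), (917, -24.5), (917, -27.0)]
 drum y [-0.06067253 -0.00439693  0.05846401] x [-0.08366313  0.08405872]
 wheel 426 [[-0.0974, -0.1382, 0.0658], [-0.0562, -0.1323, 0.1823], [0.0877, -0.123, 0.2215]]
 fit y=a+bx [-0.02568596 -0.13225048]
 mark 27 [ 0.1072739  -0.13377513  0.12005089] [0.25647637 0.0337259  0.1677769 ] [336.         204.14814815]
 red [-0.0594268   0.11755352  0.25437413] [0.03588045 0.01100471 0.02917137]
[[-0.917  0.398 -0.001]
 [ 0.398  0.917 -0.002]
 [-0.    -0.002 -1.   ]]
```

View pics/c1.png

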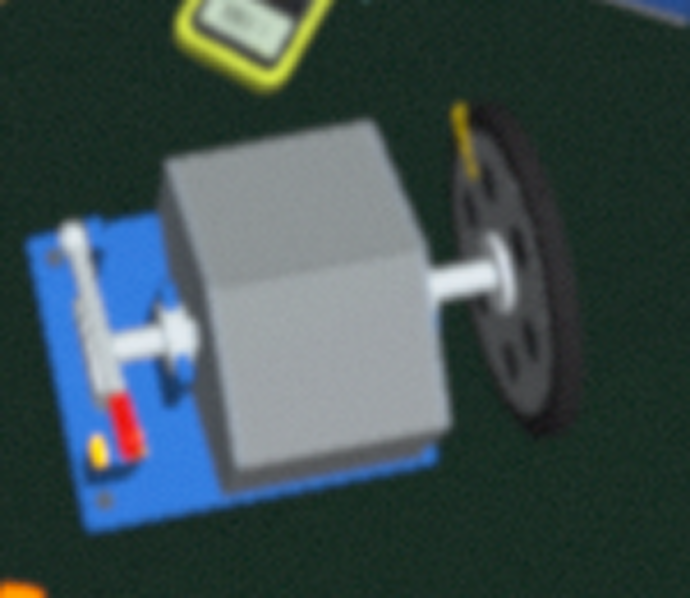

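Emit:
arm_command(plan="0 0 -0.02 -9.4;0 0 -0.02 -9.4;0 0 -0.02 -9.4;0 0 -0.02 -9.4", hand=-0.2, grip_force=30)

```text
clock: 0.6
tcp_pos: [0.2688, 0.6188, 0.3253]
orientation: [0.394, -3.116, 0.002]
contact_force: [0.0, 0.8, -0.7]
grip_width: 0.0512
gripper_force: 0.0
```

Emit:
arm_command(plan="-0.008 -0.057 0 0;-0.008 -0.057 0 0;-0.008 -0.057 0 0;-0.008 -0.057 0 0;-0.008 -0.057 0 0;-0.008 -0.057 0 0;-0.008 -0.057 0 0;-0.008 -0.057 0 0;-0.008 -0.057 0 0;-0.008 -0.057 0 0;-0.008 -0.057 0 0;-0.008 -0.057 0 0;-0.008 -0.057 0 0;-0.008 -0.057 0 0;-0.008 -0.057 0 0;-0.008 -0.057 0 0;0 0 0 0;0 0 0 0")

```text
clock: 2.85
tcp_pos: [0.6153, -0.2335, 0.3245]
orientation: [0.386, -3.117, -0.002]
contact_force: [-0.4, -0.1, -0.1]
grip_width: 0.0509
gripper_force: 0.0
```

Emit:
arm_command(plan="-0.0013 -0.0015 0.045 0;0 0 0.045 0;0 0 0.03 0;0 0 0.02 0;0 0 0 0")

```text
clock: 3.48
tcp_pos: [0.6167, -0.2337, 0.1843]
orientation: [0.388, -3.115, -0.002]
contact_force: [0.8, 0.0, 0.6]
grip_width: 0.0513
gripper_force: 0.0
```

Emit:
arm_command(plan="0 0 0 0;0 0 0 0;0 0 0 0;0 0 0 0;0 0 0 0", hand=1, grip_force=30)

```text
clock: 4.1
tcp_pos: [0.6181, -0.2353, 0.1867]
orientation: [-0.386, 3.115, -0.001]
contact_force: [-1.2, 1.3, 6.3]
grip_width: 0.0135
gripper_force: 32.5
```

Emit:
arm_command(plan="0.0078 0 -0.0057 0;0.0083 0 -0.0048 0;0.0088 0 -0.0039 0;0.0092 0 -0.003 0;0.0094 0 -0.002 0;0.0096 0 -0.001 0;0.0096 0 0 0;0.0096 0 0.001 0;0 0 0 0;0 0 0 0")

```text
clock: 5.35
tcp_pos: [0.5455, -0.2532, 0.2044]
orientation: [0.385, -3.115, -0.001]
contact_force: [-1.7, 0.2, 0.7]
grip_width: 0.0133
gripper_force: 30.6
```

```bash
cat >> h.py <<'E'
def look(n="top"):
    p,d=grab(n); print(n,drumface(n,p,d)[:3],"tcp st",st(r.get_obs()["tcp_pos"]).round(4))
    H=hsv(p);Q=st(cloud(n,d))
    m=(H[...,0]>18)&(H[...,0]<35)&(H[...,1]>110)&(H[...,2]>80)&(abs(Q[...,1]+.13)<.02)&(abs(Q[...,0])<.12)&(d>0)&(Q[...,2]>.06)&(Q[...,2]<.24)
    print(" mark",m.sum(),Q[m].mean(0).round(4) if m.any() else None)
    m=((H[...,0]<6)|(H[...,0]>174))&(H[...,1]>150)&(abs(Q[...,1]-.12)<.03)&(d>0)&(abs(Q[...,0])<.15)&(Q[...,2]>.1)
    print(" red",Q[m].mean(0).round(4) if m.any() else None)
    return p,d,Q
E
python3 -c "
from h import *
look();look('scene')"
```

```text
top [(1337, -11.5), (1335, -12.000000000000002), (1330, -12.5)] tcp st [-0.0157 -0.1306  0.2044]
 mark 71 [ 0.0675 -0.1265  0.1791]
 red [-0.0566  0.1199  0.2559]
scene [(896, -12.000000000000002), (893, -11.5), (885, -11.0)] tcp st [-0.0157 -0.1305  0.2044]
 mark 1 [-0.0065 -0.1214  0.2355]
 red [-0.0603  0.1174  0.2551]
```

Emit:
arm_command(plan="0 0 0 0;0 0 0 0;0 0 0 0;0 0 -0.03 0;0 0 -0.03 0;-0.037 0 -0.01 0;-0.0365 0 0 0;0 0 0.035 0;0 0 0.035 0;0 0 0.0204 0;0 0 0 0;0 0 0 0", hand=-0.2)

```text
clock: 6.95
tcp_pos: [0.6191, -0.2355, 0.1857]
orientation: [-0.386, 3.116, -0.001]
contact_force: [0.4, -0.8, -1.0]
grip_width: 0.0512
gripper_force: 0.0
```

Emit:
arm_command(plan="0 0 0 0;0 0 0 0;0 0 0 0;0 0 0 0;0 0 0 0", hand=1)

```text
clock: 7.58
tcp_pos: [0.6189, -0.2351, 0.1852]
orientation: [-0.386, 3.116, -0.001]
contact_force: [-0.8, 0.6, 6.0]
grip_width: 0.0136
gripper_force: 32.8
```

```bash
python3 -c "
from h import *
look();look('scene')"
```

```text
top [(1247, -11.0), (1245, -10.5), (1245, -11.5)] tcp st [ 0.0598 -0.1309  0.1852]
 mark 0 None
 red [-0.0566  0.1199  0.2558]
scene [(893, -11.5), (891, -12.000000000000002), (884, -11.0)] tcp st [ 0.0598 -0.1309  0.1852]
 mark 11 [ 0.0552 -0.1338  0.1819]
 red [-0.0591  0.1179  0.2539]
```

Emit:
arm_command(plan="0.0078 0 -0.0059 0;0.0084 0 -0.0051 0;0.0087 0 -0.0041 0;0.0092 0 -0.0032 0;0.0095 0 -0.0022 0;0.0097 0 -0.0012 0;0.0096 0 0 0;0.0098 0 0.001 0;0 0 0 0;0 0 0 0;0 0 0 0")

```text
clock: 9.05
tcp_pos: [0.5469, -0.2528, 0.2051]
orientation: [0.385, -3.116, -0.001]
contact_force: [-3.1, 0.7, 2.8]
grip_width: 0.013
gripper_force: 30.9
```

Run:
```python
from h import *
for n in("top","scene"):
    p,d,Q=look(n)
    cv2.imwrite(f"pics/d1{n}.png",cv2.cvtColor(p,cv2.COLOR_RGB2BGR))
    for s,y0,y1 in(("+",-.2,.058),):
        k=(Q[...,2]>.195)&(Q[...,2]<.23)&(abs(Q[...,1])<.058)&(abs(Q[...,0])<.06)
        q=Q[k]; A=np.c_[q[:,0],q[:,1],np.ones(len(q))]; print(len(q),np.linalg.lstsq(A,q[:,2],rcond=None)[0])
```

```text
top [(839, -57.5), (836, -57.00000000000001), (827, -58.00000000000001)] tcp st [-0.0144 -0.1306  0.2051]
 mark 0 None
 red [-0.0561  0.1201  0.2554]
684 [0.0072852  0.01472956 0.20701161]
scene [(648, -55.0), (645, -54.5), (641, -57.00000000000001)] tcp st [-0.0143 -0.1306  0.2051]
 mark 22 [ 0.005  -0.127   0.2232]
 red [-0.0594  0.1176  0.2544]
521 [ 0.0301124  -0.01099717  0.20722334]
```

Emit:
arm_command(plan="0 0 0 0;0 0 0 0;0 0 0 0;0 0 -0.03 0;0 0 -0.05 0;0 0.05 -0.03 0;0 0.06 0 0;0 0 0 0", hand=-0.2)

```text
clock: 10.15
tcp_pos: [0.521, -0.1408, 0.3153]
orientation: [-0.399, 3.115, 0.004]
contact_force: [0.5, -0.5, 0.0]
grip_width: 0.0516
gripper_force: 0.0
```

Run:
```python
from h import *
for n in("top","scene"):
    p,d,Q=look(n); H=hsv(p)
    k=(Q[...,2]>.195)&(Q[...,2]<.23)&(abs(Q[...,1])<.058)&(abs(Q[...,0])<.058)
    q=Q[k]; 
    for i in range(3):
        A=np.c_[q[:,0],q[:,1],np.ones(len(q))]; c=np.linalg.lstsq(A,q[:,2],rcond=None)[0]; q=q[abs(A@c-q[:,2])<.004]
    print(len(q),c,q.min(0),q.max(0))
    m=(H[...,0]>18)&(H[...,0]<35)&(H[...,1]>110)&(H[...,2]>80)
    for b in blobs(m,4,500):
        c=np.argwhere(b).mean(0)[::-1]; P=st(ray(n,c,.22)[0])
        if abs(P[1]+.13)<.04 and abs(P[0])<.08: print("mark ray",b.sum(),c,P)
a=cv2.cvtColor(p,cv2.COLOR_RGB2BGR)[160:290,220:370];cv2.imwrite("pics/c2.png",cv2.resize(a,(690,598),interpolation=2))
```

```text
top [(445, -57.00000000000001), (442, -56.5), (440, -56.0)] tcp st [-0.0127 -0.0184  0.3153]
 mark 0 None
 red [-0.0562  0.1201  0.2547]
248 [-0.00830844 -0.00051091  0.20829391] [-0.05341452 -0.0360332   0.20412149] [0.0576454  0.05785549 0.21170451]
scene [(616, -57.00000000000001), (615, -55.5), (612, -57.5)] tcp st [-0.0132 -0.0203  0.3152]
 mark 42 [ 0.0112 -0.1331  0.2128]
 red [-0.0601  0.1174  0.2549]
249 [ 0.01914036 -0.01646495  0.20729128] [-0.05581715 -0.0579687   0.20200596] [0.05789549 0.05788054 0.21286113]
mark ray 214 [327.5046729  199.22897196] [ 0.01548811 -0.11629924  0.22      ]
```

View pics/c2.png

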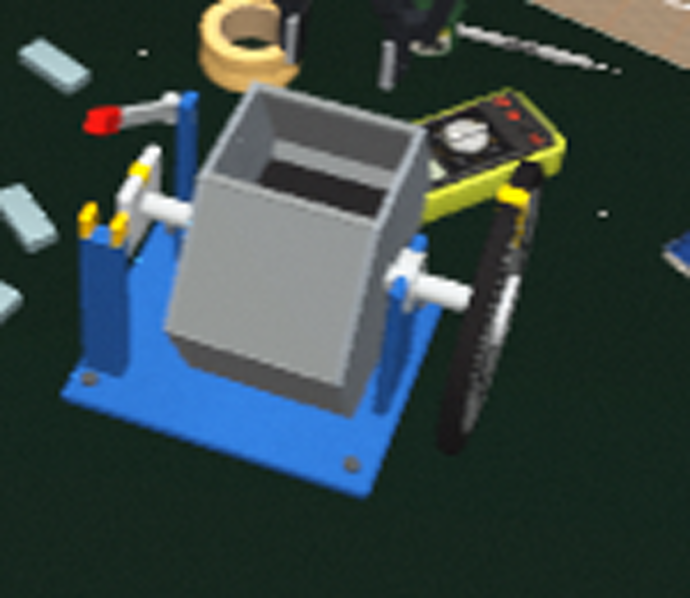

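```bash
cat >> h.py <<'E'
def ang(n):
    p,d=grab(n);Q=st(cloud(n,d)).reshape(-1,3);res=[]
    for g0 in(-60,60):
        g=np.radians(g0)
        for i in range(6):
            t=Q[:,0]*np.cos(g)-(Q[:,2]-.12)*np.sin(g); e=Q[:,0]*np.sin(g)+(Q[:,2]-.12)*np.cos(g)
            k=(abs(t)<.045)&(abs(e-.09)<.006)&(abs(Q[:,1])<.052)
            if k.sum()<60: break
            b=np.polyfit(t[k],e[k],1); g+=-b[0]
        else: res.append((int(k.sum()),round(np.degrees(g)-g0,2),round(b[1],4)))
    return res
E
python3 - <<'E'
from h import *
for n in("top","scene"):
    print(ang(n)); p,d=grab(n);H=hsv(p);Q=st(cloud(n,d))
    m=(H[...,0]>18)&(H[...,0]<35)&(H[...,1]>110)&(H[...,2]>80)&(abs(Q[...,1]+.13)<.025)&(abs(Q[...,0])<.06)&(Q[...,2]>.15)&(Q[...,2]<.24)&(d>0)
    for q in Q[m]: print(q.round(3).tolist(),end=" ")
E
```

```text
[(505, np.float64(2.47), np.float64(0.0885)), (379, np.float64(2.38), np.float64(0.0909))]
[(962, np.float64(2.23), np.float64(0.0876)), (237, np.float64(2.26), np.float64(0.0899))]
[0.02, -0.123, 0.216] [0.015, -0.127, 0.221] [0.01, -0.122, 0.22] [0.012, -0.125, 0.22] [0.011, -0.128, 0.221] [0.014, -0.13, 0.219] [0.014, -0.133, 0.221] [0.016, -0.135, 0.22] [0.004, -0.123, 0.223] [0.007, -0.126, 0.22] [0.006, -0.129, 0.222] [0.009, -0.131, 0.22] [0.009, -0.134, 0.222] [0.011, -0.136, 0.221] [0.002, -0.124, 0.22] [0.001, -0.127, 0.222] [0.004, -0.129, 0.221] [0.003, -0.132, 0.222] [0.007, -0.135, 0.219] [0.004, -0.138, 0.224] [0.003, -0.13, 0.218] [-0.001, -0.133, 0.223] [0.002, -0.136, 0.221] [0.006, -0.138, 0.218] [-0.001, -0.137, 0.22] [0.005, -0.139, 0.215] [-0.001, -0.137, 0.216] [0.019, -0.138, 0.197] [-0.011, -0.136, 0.221] [0.002, -0.137, 0.209] [-0.011, -0.137, 0.218] [0.002, -0.138, 0.205] [0.005, -0.138, 0.198] [-0.008, -0.137, 0.207] [0.009, -0.138, 0.19] [-0.005, -0.138, 0.2] [-0.001, -0.138, 0.191] [0.0, -0.138, 0.186]
```

Emit:
arm_command(plan="0.016 0.046 0 0;0.016 0.046 0 0;0.015 0.047 0 0;0 0 0 0;0 0 0.02 0;0 0 0.018 0;0 0 0 0;0 0 0 0", hand=1)

```text
clock: 11.45
tcp_pos: [0.4422, -0.0236, 0.2775]
orientation: [-0.383, 3.117, -0.0]
contact_force: [-0.1, -0.7, 0.5]
grip_width: -0.0005
gripper_force: 0.0
```

```bash
python3 -c "
from h import *
look();print(r.get_obs()['contact_force'])"
```

```text
top [(451, -57.5), (450, -58.5), (449, -58.00000000000001)] tcp st [-0.0597  0.1175  0.2777]
 mark 74 [ 0.0045 -0.1275  0.2131]
 red None
[-0.15278565 -0.72430993 -0.37667321]
```

Emit:
arm_command(plan="0 0.0025 0.0105 0;0.006 0 0.009 0;0.006 0 0.009 0;0.005 0 0.01 0;0.0045 0 0.01 0;0.003 0 0.0105 0;0.003 0 0.011 0;0.0025 0 0.0145 0;0.0007 0 0.012 0;0 0 0 0")

```text
clock: 12.75
tcp_pos: [0.4105, -0.0278, 0.1796]
orientation: [0.386, -3.116, 0.0]
contact_force: [1.0, 0.4, 0.6]
grip_width: 0.0004
gripper_force: 0.0
```

Emit:
arm_command(plan="0 0 0.003 0;0 0 0.003 0;0 0 0 0")

```text
clock: 13.12
tcp_pos: [0.4117, -0.0278, 0.1771]
orientation: [-0.385, 3.117, 0.002]
contact_force: [-12.5, -0.2, 35.3]
grip_width: 0.0003
gripper_force: 17.2
```

Emit:
arm_command(plan="0 0 -0.02 0;0 0 -0.06 0;0 0.06 -0.06 0;0.0 0.06 0 0;0 0 0 0", hand=-1)

```text
clock: 13.75
tcp_pos: [0.3853, 0.0773, 0.2998]
orientation: [-0.397, 3.114, 0.002]
contact_force: [-0.2, -0.9, -0.6]
grip_width: 0.0858
gripper_force: 0.0
```

Run:
```python
from h import *
for n in("top","scene"): p,d,Q=look(n)
print(ang("top"))
for n in("top","scene"):
    p,d=grab(n); X=cloud(n,d);H=hsv(p);h,s,v=[H[...,i].astype(int) for i in range(3)]
    bl=(h>85)&(h<112)&(s>30)&(s<130)&(v>90)&(X[...,2]<.06)&(X[...,0]<.8)&(abs(X[...,1])<.45)
    for b in blobs(bl,70,2000): print(n,b.sum(),np.argwhere(b).mean(0)[::-1].round(),rect(n,b,.014 if b.sum()<400 else .0085),np.median(X[b][:,2]).round(4))
    m=(h>5)&(h<18)&(s>170)&(v>100)
    for b in blobs(m,4,300):
        q=X[b&(d>0)&(X[...,2]>.035)&(X[...,2]<.07)]
        if len(q)>8: print(" handle",len(q),q.mean(0).round(4),np.percentile(q[:,2],[50,95]).round(4),rect(n,b&(X[...,2]>.03),.044))
```

```text
top [(833, -57.00000000000001), (826, -57.5), (826, -58.5)] tcp st [-0.0907  0.2267  0.2993]
 mark 74 [ 0.0046 -0.1274  0.2128]
 red [-0.0874  0.1204  0.1621]
scene [(641, -54.0), (640, -53.0), (638, -53.5)] tcp st [-0.0909  0.2253  0.2989]
 mark 42 [ 0.0109 -0.1331  0.2131]
 red [-0.0891  0.119   0.1624]
[(852, np.float64(2.28), np.float64(0.0886)), (373, np.float64(2.48), np.float64(0.091))]
top 113 [131. 127.] [797.1 408.5  90.7  19.1 -87.4] 0.0284
top 216 [199. 171.] [672.5 205.8  64.5  30.4  81. ] 0.012
top 1293 [155. 208.] [558.2 327.1 127.2 106.5  78.4] 0.01
top 182 [224. 221.] [524.4 119.7  61.3  28.6  65.9] 0.0127
top 1912 [329. 356.] [ 156.5 -179.8  210.8  123.2  -87.4] -0.7497
 handle 18 [0.961  0.696  0.0583] [0.0594 0.0659] [969.1 703.5  15.2  11.6 -37.2]
 handle 20 [0.6959 0.3385 0.0573] [0.0581 0.0648] [700.2 342.   16.4  12.7 -42.3]
 handle 34 [0.5537 0.3232 0.0444] [0.0438 0.048 ] [556.  325.5  56.7  13.   76.6]
scene 96 [231. 174.] [670.9 204.7  67.3  31.2  80.2] 0.0136
scene 112 [225. 207.] [523.2 115.9  69.   27.7  64.4] 0.0143
scene 125 [193. 217.] [418.3 173.7  67.1  29.6  83.5] 0.0143
scene 133 [215. 222.] [446.8  97.7  66.2  31.   85.2] 0.0138
 handle 28 [0.5523 0.3228 0.0421] [0.0428 0.0466] [549.9 323.4  71.8  17.2  83. ]
```

Run:
```python
from h import *
print(r.get_obs()["joints"].round(2))
for P in[(.6715,.2053,0),(.5237,.1172,0),(.447,.0979,0),(.4188,.1743,0),(.5525,.324,0)]: print(st(np.array(P)).round(4))
```

```text
[-0.51 -0.07  0.16  2.12  0.01  1.1   1.46]
[0.2185 0.2832 0.    ]
[0.0536 0.2339 0.    ]
[-0.0255  0.2339  0.    ]
[-0.0342  0.3149  0.    ]
[0.1321 0.4274 0.    ]
```

Emit:
arm_command(plan="0 0 0 10;0 0 0 10;0 0 0 10;0 0 0 10;0 0 0 10;0 0 0 10;0 0 0 10;0 0 0 10;0 0 0 10;0 0 0 0", hand=-0.2)

```text
clock: 15.25
tcp_pos: [0.3859, 0.0724, 0.2985]
orientation: [-1.932, -2.477, 0.001]
contact_force: [-0.0, 0.0, -0.1]
grip_width: 0.0513
gripper_force: 0.0
```

Emit:
arm_command(plan="0.0098 0.033 0 0;0 0.0325 0 0;0 0 0.04 9;0 0 0.06 9;0 0 0.06 0;0 0 0.05 0;0 0 0.0285 0;0 0 0 0;0 0 0 0")

```text
clock: 16.38
tcp_pos: [0.4477, 0.0987, 0.0611]
orientation: [2.294, 2.146, 0.002]
contact_force: [1.0, 0.2, -0.1]
grip_width: 0.0509
gripper_force: 0.0
```

Emit:
arm_command(plan="0 0 0.025 0;0 0 0.015 0;0 0 0.006 0;0 0 0 0")

```text
clock: 16.88
tcp_pos: [0.447, 0.0988, 0.0144]
orientation: [-2.295, -2.145, 0.0]
contact_force: [-1.3, 0.7, 0.7]
grip_width: 0.0515
gripper_force: 0.0
```

Emit:
arm_command(plan="0 0 0 0;0 0 0 0;0 0 0 0;0 0 0 0;0 0 -0.03 0;0 0 -0.06 0;0 0 -0.0625 0;0 0 -0.0625 -9;0 0 -0.05 -9;0 0 0 0", hand=1, grip_force=30)

```text
clock: 18.12
tcp_pos: [0.449, 0.0994, 0.2833]
orientation: [1.928, 2.475, 0.012]
contact_force: [0.2, 1.0, -0.8]
grip_width: 0.0242
gripper_force: 29.7
```

Emit:
arm_command(plan="-0.047 0.0055 0 0;-0.047 0.0055 0 0;-0.047 0.0055 0 0;-0.047 0.0055 0 0;-0.047 0.005 0 0;0 0 0 0;0 0 0.03 0;0 0 0.03 0;0 0 0.025 0;0 0 0 0")

```text
clock: 19.38
tcp_pos: [0.5281, -0.1212, 0.1916]
orientation: [-1.928, -2.474, 0.005]
contact_force: [-0.1, -0.2, 0.6]
grip_width: 0.0246
gripper_force: 29.7
```

Emit:
arm_command(plan="0 0 0 0;0 0 0 0;0 0 -0.03 0;0 0 -0.055 0;0 0 0 0", hand=0.2)

```text
clock: 20.0
tcp_pos: [0.5332, -0.1232, 0.2845]
orientation: [1.927, 2.471, 0.009]
contact_force: [0.3, -0.2, -0.4]
grip_width: 0.034
gripper_force: 0.0
```

Emit:
arm_command(plan="0.0525 -0.0063 0 0;0.0525 -0.0063 0 0;0.0525 -0.0063 0 0;0.0525 -0.0063 0 0;0.0525 -0.0063 0 0;0.0525 -0.0065 0 0;0 0 0.03 10.5;0 0 0.06 10.5;0 0 0.06 0;0 0 0.05 0;0 0 0.0245 0;0 0 0 0;0 0 0 0", hand=-0.2)

```text
clock: 21.62
tcp_pos: [0.4174, 0.1741, 0.0557]
orientation: [2.351, 2.084, 0.002]
contact_force: [1.1, 0.3, -0.3]
grip_width: 0.0509
gripper_force: 0.0
```

Run:
```python
from h import *
# remaining blocks + what is in the barrel
for n in("top","scene"):
    p,d=grab(n); X=cloud(n,d);H=hsv(p);h,s,v=[H[...,i].astype(int) for i in range(3)]
    bl=(h>85)&(h<112)&(s>30)&(s<130)&(v>90)&(X[...,2]<.2)&(X[...,0]<.8)&(abs(X[...,1])<.45)
    for b in blobs(bl,20,300): print(n,b.sum(),np.argwhere(b).mean(0)[::-1].round(),rect(n,b,.014),np.median(X[b],0).round(3))
```

```text
top 112 [131. 128.] [797.2 407.   93.9  19.1 -87.4] [0.794 0.419 0.028]
top 66 [383. 149.] [ 766.1 -338.5  101.     6.8   71.9] [ 0.768 -0.34   0.009]
top 216 [199. 171.] [672.8 205.8  64.7  30.5  82.1] [0.673 0.206 0.013]
top 20 [340. 196.] [ 615.6 -210.    55.4    2.9   15.2] [ 0.617 -0.213  0.001]
top 23 [336. 200.] [ 603.3 -200.5   48.8    5.    14.4] [ 0.567 -0.17   0.192]
top 162 [283. 210.] [566.8 -39.7  84.5  69.8  12. ] [ 0.545 -0.049  0.13 ]
top 20 [295. 208.] [574.3 -82.1  54.4   2.9  14.4] [ 0.559 -0.073  0.108]
top 85 [267. 220.] [530.   -2.1 131.6  14.4  18.3] [0.524 0.003 0.12 ]
top 223 [226. 222.] [523.9 118.4  64.1  28.7  66. ] [0.524 0.118 0.012]
top 156 [316. 225.] [ 527.2 -143.    70.7   18.7  -75.5] [ 0.509 -0.128  0.134]
top 128 [288. 238.] [468.  -61.4 109.9  59.9  19.2] [ 0.481 -0.06   0.109]
scene 27 [209. 134.] [813.4 432.   66.5  18.  -81.5] [0.796 0.422 0.029]
scene 96 [231. 174.] [670.9 204.7  67.3  31.2  80.2] [0.67  0.205 0.014]
scene 112 [225. 207.] [523.2 115.9  69.   27.7  64.4] [0.522 0.115 0.014]
scene 35 [258. 217.] [537.9  -4.2 110.5  20.6  26.7] [ 0.516 -0.022  0.03 ]
scene 117 [193. 218.] [418.3 173.7  67.1  29.6  83.5] [0.419 0.169 0.014]
scene 29 [303. 231.] [ 587.2 -159.7  104.1    6.8   21.3] [ 0.54  -0.182  0.073]
```

Emit:
arm_command(plan="0 0 0.022 0;0 0 0.013 0;0 0 0.006 0;0 0 0 0")

```text
clock: 22.22
tcp_pos: [0.4166, 0.1737, 0.0137]
orientation: [-2.351, -2.084, 0.001]
contact_force: [0.0, 0.4, 0.5]
grip_width: 0.0517
gripper_force: 0.0
```

Emit:
arm_command(plan="0 0 0 0;0 0 0 0;0 0 0 0;0 0 0 0;0 0 -0.03 0;0 0 -0.06 0;0 0 -0.0625 0;0 0 -0.0625 -10.5;0 0 -0.05 -10.5;0 0 0 0", hand=1)

```text
clock: 23.48
tcp_pos: [0.4186, 0.1747, 0.2827]
orientation: [1.929, 2.476, 0.013]
contact_force: [-0.2, 0.0, -1.3]
grip_width: 0.0242
gripper_force: 29.7
```

Emit:
arm_command(plan="-0.0525 0.0073 0 0;-0.0525 0.0073 0 0;-0.0525 0.0073 0 0;-0.0525 0.0073 0 0;-0.0525 0.0073 0 0;-0.0525 0.0073 0 0;0 0 0 0;0 0 0.03 0;0 0 0.03 0;0 0 0.022 0;0 0 0 0")

```text
clock: 24.85
tcp_pos: [0.5338, -0.1197, 0.1942]
orientation: [-1.928, -2.474, 0.005]
contact_force: [-0.3, 0.6, -0.1]
grip_width: 0.0242
gripper_force: 29.6
```

Emit:
arm_command(plan="0 0 0 0;0 0 0 0;0 0 -0.03 0;0 0 -0.052 0;0 0 0 0", hand=0.2)

```text
clock: 25.48
tcp_pos: [0.5387, -0.1217, 0.2837]
orientation: [1.927, 2.471, 0.009]
contact_force: [-0.2, -0.4, -0.1]
grip_width: 0.0339
gripper_force: 0.0
```

Emit:
arm_command(plan="0.0469 0.0088 0 0;0.0469 0.0088 0 0;0.0469 0.0088 0 0;0.0469 0.0088 0 0;0.0469 0.0088 0 0;0 0 0 9.75;0 0 0.03 9.75;0 0 0.06 9.75;0 0 0.06 9.75;0 0 0.05 0;0 0 0.0275 0;0 0 0 0;0 0 0 0", hand=-0.2)

```text
clock: 27.1
tcp_pos: [0.5222, 0.1172, 0.0522]
orientation: [2.648, 1.69, 0.002]
contact_force: [0.1, 0.3, 0.1]
grip_width: 0.0508
gripper_force: 0.0
```

```bash
cat >> h.py <<'E'
def blk():
  for n in("top","scene"):
    p,d=grab(n); X=cloud(n,d);Q=st(X);H=hsv(p);h,s,v=[H[...,i].astype(int) for i in range(3)]
    bl=(h>85)&(h<112)&(s>30)&(s<130)&(v>90)&(X[...,2]<.03)&(X[...,0]<.75)&(abs(X[...,1])<.45)
    for b in blobs(bl,20,300): print(n,b.sum(),np.argwhere(b).mean(0)[::-1].round(),rect(n,b,.014))
  o=r.get_obs(); q=o["orientation"]; print("tcp st",st(o["tcp_pos"]).round(4),"x heading",np.degrees(2*np.arctan2(q[1],q[0]))%360)
E
python3 -c "
from h import *
blk();print(ang('top'))"
```

```text
top 218 [199. 171.] [672.5 205.9  64.8  30.5  82.9]
top 20 [340. 196.] [ 615.6 -210.    55.4    2.9   15.2]
scene 108 [225. 207.] [523.2 115.9  69.   27.7  64.4]
tcp st [0.0526 0.2343 0.0527] x heading 65.1088599646947
[(853, np.float64(2.44), np.float64(0.0885)), (376, np.float64(2.4), np.float64(0.0909))]
```

Emit:
arm_command(plan="0 0 0.02 0;0 0 0.012 0;0 0 0.006 0;0 0 0 0")

```text
clock: 27.75
tcp_pos: [0.5214, 0.117, 0.0131]
orientation: [-2.648, -1.691, 0.001]
contact_force: [-0.8, 0.1, -0.3]
grip_width: 0.0512
gripper_force: 0.0
```

Emit:
arm_command(plan="0 0 0 0;0 0 0 0;0 0 0 0;0 0 0 0;0 0 -0.03 0;0 0 -0.06 -9.75;0 0 -0.0625 -9.75;0 0 -0.0625 -9.75;0 0 -0.05 -9.75;0 0 0 0", hand=1)

```text
clock: 29.0
tcp_pos: [0.5237, 0.1175, 0.2831]
orientation: [1.928, 2.474, 0.013]
contact_force: [-0.8, -0.2, -0.7]
grip_width: 0.0241
gripper_force: 29.7
```

Emit:
arm_command(plan="-0.0468 -0.0111 0 0;-0.0468 -0.0111 0 0;-0.0468 -0.0111 0 0;-0.0468 -0.0111 0 0;-0.0468 -0.0111 0 0;0 0 0 0;0 0 0.03 0;0 0 0.03 0;0 0 0.022 0;0 0 0 0")

```text
clock: 30.25
tcp_pos: [0.523, -0.1221, 0.1941]
orientation: [-1.928, -2.475, 0.004]
contact_force: [-0.6, 0.0, -0.2]
grip_width: 0.024
gripper_force: 29.7
```

Emit:
arm_command(plan="0 0 0 0;0 0 0 0;0 0 -0.03 0;0 0 -0.052 0;0 0 0 0", hand=0.2)

```text
clock: 30.88
tcp_pos: [0.5274, -0.124, 0.2831]
orientation: [1.927, 2.471, 0.009]
contact_force: [-0.2, 0.2, 0.5]
grip_width: 0.0342
gripper_force: 0.0
```

Emit:
arm_command(plan="0.0406 0.0315 0 0;0.0406 0.0315 0 0;0.0406 0.0315 0 0;0.0406 0.0315 0 0;0.0406 0.0315 0 0;0.0406 0.0315 0 0;0.0406 0.0315 0 0;0 0 0.03 7.5;0 0 0.06 7.5;0 0 0.06 7.5;0 0 0.05 0;0 0 0.0275 0;0 0 0 0;0 0 0 0", hand=-0.2)

```text
clock: 32.62
tcp_pos: [0.6701, 0.2062, 0.052]
orientation: [2.377, 2.053, 0.003]
contact_force: [-0.7, 0.1, 0.5]
grip_width: 0.0515
gripper_force: 0.0
```

Run:
```python
from h import *
blk();p,d=grab("top","t5");a=cv2.imread("pics/t5.png");cv2.imwrite("pics/t5b.png",cv2.resize(a[120:290,150:370],(770,595),interpolation=2))
```

```text
top 20 [340. 196.] [ 615.6 -210.    55.4    2.9   15.2]
scene 85 [232. 174.] [670.9 204.7  67.3  31.2  80.2]
tcp st [0.2178 0.2845 0.0528] x heading 81.61021153040743
```

View pics/t5b.png

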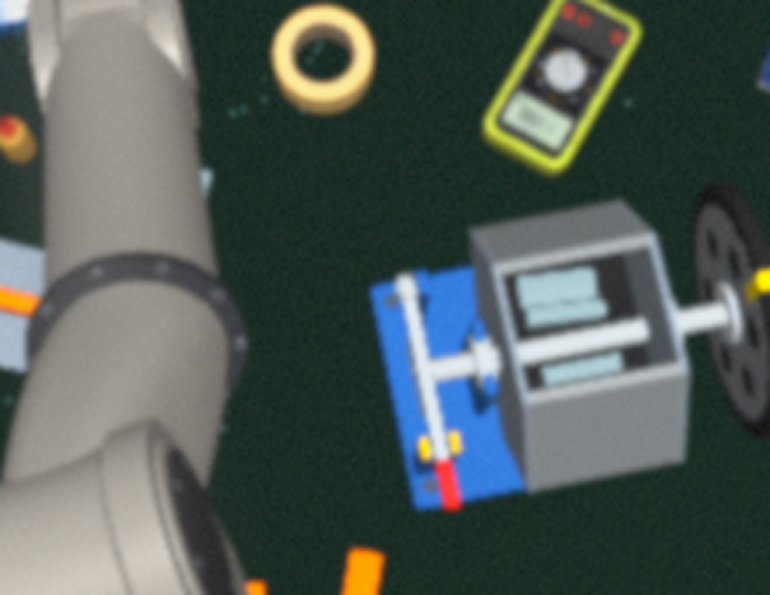

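Emit:
arm_command(plan="0 0 0.02 0;0 0 0.012 0;0 0 0.006 0;0 0 0 0")

```text
clock: 33.28
tcp_pos: [0.669, 0.2058, 0.012]
orientation: [-2.378, -2.053, 0.001]
contact_force: [0.3, -0.2, 0.4]
grip_width: 0.0511
gripper_force: 0.0
```

Emit:
arm_command(plan="0 0 0 0;0 0 0 0;0 0 0 0;0 0 0 0;0 0 -0.03 0;0 0 -0.06 -7.5;0 0 -0.0625 -7.5;0 0 -0.0625 -7.5;0 0 -0.05 0;0 0 0 0", hand=1)

```text
clock: 34.52
tcp_pos: [0.6717, 0.2065, 0.2837]
orientation: [1.929, 2.473, 0.014]
contact_force: [0.4, -0.6, -0.7]
grip_width: 0.0245
gripper_force: 29.6
```

Emit:
arm_command(plan="-0.0406 -0.0319 0 0;-0.0406 -0.0319 0 0;-0.0406 -0.0319 0 0;-0.0406 -0.0319 0 0;-0.0406 -0.0319 0 0;-0.0406 -0.0319 0 0;-0.0406 -0.0319 0 0;0 0 0 0;0 0 0.03 0;0 0 0.03 0;0 0 0.022 0;0 0 0 0")

```text
clock: 36.02
tcp_pos: [0.5206, -0.123, 0.1935]
orientation: [-1.928, -2.475, 0.004]
contact_force: [-0.2, 0.3, 0.2]
grip_width: 0.0239
gripper_force: 29.7
```

Emit:
arm_command(plan="0 0 0 0;0 0 0 0;0 0 -0.03 0;0 0 -0.052 0;0 0 0 0;0.04 0 0 0;0.06 0 0 0;0.06 0 0 0;0.06 0 0 0;0 0 0 0", hand=0.2)

```text
clock: 37.28
tcp_pos: [0.4669, 0.0942, 0.2776]
orientation: [-1.92, -2.485, -0.002]
contact_force: [0.6, 0.2, -0.2]
grip_width: 0.0341
gripper_force: 0.0
```

Run:
```python
from h import *
blk();print(ang("top"));
for n in("top","scene"):
    p,d=grab(n); Q=st(cloud(n,d));X=cloud(n,d);H=hsv(p);h,s,v=[H[...,i].astype(int) for i in range(3)]
    bl=(h>85)&(h<112)&(s>30)&(s<130)&(v>90)&(abs(Q[...,0])<.1)&(abs(Q[...,1])<.052)&(d>0)&(Q[...,2]<.195)
    for b in blobs(bl,15,500): print(" in",b.sum(),Q[b].mean(0).round(3))
    m=(h>5)&(h<18)&(s>170)&(v>100)&(X[...,2]>.03)&(abs(X[...,0]-.55)<.06)&(abs(X[...,1]-.32)<.06)
    print(" handle",m.sum(),X[m].mean(0).round(4),rect(n,m,.047) if m.sum()>10 else 0)
    b=[b for b in blobs((h>85)&(h<130)&(s>15)&(s<130)&(v>90)&(abs(X[...,0]-.55)<.09)&(abs(X[...,1]-.32)<.09),200,2000)]
    for q in b: print(" plate",q.sum(),rect(n,q,.011))
    if n=="top": a=cv2.cvtColor(p,cv2.COLOR_RGB2BGR);cv2.imwrite("pics/t6b.png",cv2.resize(a[160:290,120:370],(800,416),interpolation=2))
```

```text
top 27 [338. 193.] [ 627.7 -204.    81.8   10.5   25. ]
tcp st [-0.0071  0.2205  0.2776] x heading 104.20212532584922
[(833, np.float64(1.33), np.float64(0.0885)), (403, np.float64(1.33), np.float64(0.0909))]
 in 20 [0.039 0.04  0.108]
 in 168 [-0.021 -0.     0.129]
 handle 43 [0.5548 0.322  0.0455] [555.4 324.4  57.4  13.   76.6]
 plate 1345 [557.5 326.7 127.  106.8  78.4]
 in 69 [0.051 0.005 0.125]
 handle 42 [0.5524 0.3208 0.0397] [546.1 318.1  67.8  17.   87. ]
 plate 444 [558.5 327.6 122.2 103.1  78. ]
```

View pics/t6b.png

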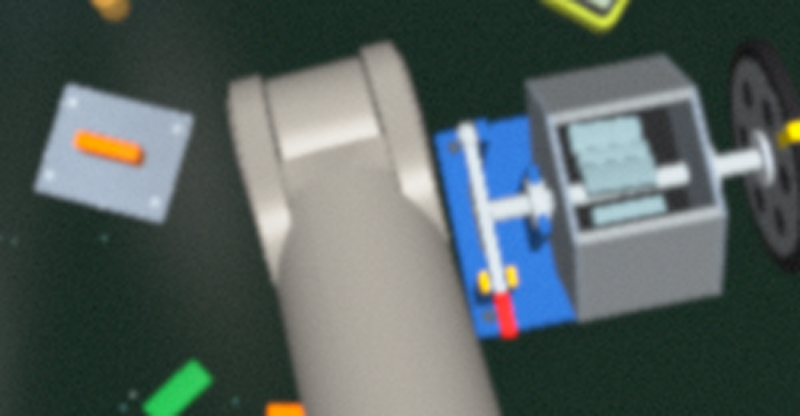

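Emit:
arm_command(plan="0.0415 0.0287 0 0;0.0415 0.0287 0 0;0.0415 0.0287 0 0;0.0415 0.0287 0 0;0.0414 0.0287 0 0;0 0 0.03 8.7;0 0 0.05 8.7;0 0 0.06 8.6;0 0 0.06 0;0 0 0 0;0 0 0 0", hand=-0.2)

```text
clock: 38.9
tcp_pos: [0.5587, 0.3253, 0.0797]
orientation: [2.44, 1.978, 0.004]
contact_force: [-0.7, -0.0, 0.9]
grip_width: 0.0514
gripper_force: 0.0
```

Run:
```python
from h import *
o=r.get_obs(); q=o["orientation"]; print(o["tcp_pos"],"x heading",np.degrees(2*np.arctan2(q[1],q[0]))%360)
n="scene";p,d=grab(n);X=cloud(n,d);H=hsv(p);h,s,v=[H[...,i].astype(int) for i in range(3)]
for q in blobs((h>85)&(h<130)&(s>15)&(s<130)&(v>90)&(abs(X[...,0]-.55)<.09)&(abs(X[...,1]-.32)<.09),100,2000): print(" plate",q.sum(),rect(n,q,.011))
# rim of the mouth from top
p,d=grab("top","t7");Q=st(cloud("top",d));m=(d>0)&(abs(Q[...,2]-.21)<.012)&(abs(Q[...,0])<.08)&(abs(Q[...,1])<.075)
print(np.percentile(Q[m],[1,99],axis=0))
a=cv2.imread("pics/t7.png");c=st(ray("top",[[0,0]],.21))
for y in(-.035,0,.03):
    xs=np.arange(-.075,.08,.0015);uv=proj("top",ws(np.c_[xs,0*xs+y,0*xs+.21])).astype(np.float32)
    g=cv2.remap(cv2.cvtColor(a,cv2.COLOR_BGR2GRAY),uv[:,0].copy(),uv[:,1].copy(),1).ravel();print("x",y,list(zip((xs*1000).round(1).tolist(),g.tolist()))[::1] if y==0 else g.tolist())
for x in(-.03,.035):
    ys=np.arange(-.075,.08,.0015);uv=proj("top",ws(np.c_[0*ys+x,ys,0*ys+.21])).astype(np.float32)
    g=cv2.remap(cv2.cvtColor(a,cv2.COLOR_BGR2GRAY),uv[:,0].copy(),uv[:,1].copy(),1).ravel();print("y",x,g.tolist())
```

```text
[0.5587224  0.32525467 0.07972845] x heading 78.04404703501584
 plate 450 [558.6 327.9 122.7 103.1  78.3]
[[-0.05750323 -0.05976023  0.19842069]
 [ 0.06021385  0.05988744  0.21463941]]
x -0.035 [128, 128, 129, 130, 130, 131, 130, 130, 130, 131, 130, 130, 129, 130, 132, 135, 145, 158, 173, 185, 188, 183, 172, 147, 119, 93, 76, 69, 67, 67, 66, 66, 66, 66, 67, 77, 92, 119, 147, 177, 198, 215, 221, 224, 222, 216, 208, 189, 166, 137, 109, 85, 74, 66, 66, 65, 65, 66, 67, 66, 65, 65, 65, 65, 64, 63, 66, 67, 66, 67, 66, 66, 67, 66, 66, 66, 67, 69, 75, 84, 109, 133, 155, 172, 180, 177, 169, 153, 135, 123, 116, 113, 112, 112, 112, 112, 111, 111, 111, 111, 110, 111, 111, 111]
x 0 [(-75.0, 129), (-73.5, 128), (-72.0, 127), (-70.5, 128), (-69.0, 130), (-67.5, 131), (-66.0, 130), (-64.5, 130), (-63.0, 132), (-61.5, 132), (-60.0, 130), (-58.5, 131), (-57.0, 131), (-55.5, 131), (-54.0, 131), (-52.5, 133), (-51.0, 143), (-49.5, 155), (-48.0, 171), (-46.5, 183), (-45.0, 191), (-43.5, 184), (-42.0, 173), (-40.5, 152), (-39.0, 140), (-37.5, 137), (-36.0, 153), (-34.5, 175), (-33.0, 188), (-31.5, 196), (
[... 1756 characters left out ...]
, 197, 197, 197, 197, 196, 195, 196, 196, 196, 197, 198, 195, 194, 195, 195, 196, 196, 194, 182, 165, 139, 111, 83, 68, 57, 53, 58, 69, 95, 122, 147, 155, 155, 134, 114, 96, 86, 82, 80, 80, 81, 85, 91, 99, 106, 110, 112]
y 0.035 [34, 36, 39, 39, 39, 39, 45, 57, 84, 112, 139, 157, 157, 143, 121, 102, 86, 83, 81, 82, 81, 81, 81, 81, 79, 75, 71, 63, 56, 53, 51, 50, 50, 51, 51, 51, 49, 50, 52, 57, 64, 87, 115, 147, 168, 184, 189, 193, 193, 193, 195, 195, 195, 195, 195, 195, 195, 195, 195, 195, 196, 196, 197, 197, 196, 195, 195, 197, 197, 196, 196, 196, 196, 198, 198, 197, 194, 189, 179, 160, 134, 102, 78, 64, 74, 95, 123, 143, 158, 151, 136, 113, 97, 87, 84, 82, 81, 82, 84, 87, 90, 98, 105, 111]
```

Emit:
arm_command(plan="0 0 0.02 0;0 0 0.015 0;0 0 0.0105 0;0 0 0 0")

```text
clock: 39.5
tcp_pos: [0.5561, 0.3249, 0.0308]
orientation: [-2.439, -1.98, 0.004]
contact_force: [0.1, 0.0, 0.5]
grip_width: 0.0512
gripper_force: 0.0
```

Emit:
arm_command(plan="0 0 0 0;0 0 0 0;0 0 0 0;0 0 0 0;0 0 0 0", hand=1, grip_force=60)

```text
clock: 40.12
tcp_pos: [0.5575, 0.3257, 0.0329]
orientation: [2.439, 1.98, 0.002]
contact_force: [0.3, -0.0, 6.1]
grip_width: 0.0151
gripper_force: 59.3
```

Emit:
arm_command(plan="0 0 -0.02 0;0 0 -0.05 0;0 0 -0.06 0;0 0 -0.06 -8.7;0 0 -0.06 -8.7;0 0 -0.03 -8.7;0 0 0 0;0 0 0 0")

```text
clock: 41.12
tcp_pos: [0.5561, 0.3248, 0.3111]
orientation: [-1.932, -2.477, 0.003]
contact_force: [-0.3, -0.3, -0.8]
grip_width: 0.0149
gripper_force: 58.7
```

Run:
```python
from h import *
o=r.get_obs(); q=o["orientation"]; print(o["tcp_pos"],st(o["tcp_pos"]),R.from_rotvec(q).as_matrix()[:,2].round(4),"x heading",np.degrees(2*np.arctan2(q[1],q[0]))%360,o["grip_width"])
t=o["tcp_pos"]
for n in("top","scene"):
    p,d=grab(n,"cv"+n);X=cloud(n,d);H=hsv(p)
    m=(d>0)&(np.hypot(X[...,0]-t[0],X[...,1]-t[1])<.1)&(X[...,2]>t[2]-.05)&(X[...,2]<t[2]-.012)
    b=max(blobs(m,30,9000),key=lambda q:q.sum());z=np.median(X[b][:,2]);print(n,b.sum(),z-t[2],rect(n,b,z))
```

```text
[0.55605972 0.32477575 0.31107686] [0.13572616 0.42725941 0.31107686] [-0.0018 -0.0013 -1.    ] x heading 104.10243915738249 0.014902016014660933
top 702 -0.022522181733473867 [561.7 292.5 101.7  52.   14. ]
scene 527 -0.021506519738216934 [552.9 324.3 122.1 104.7 -75.9]
```

Emit:
arm_command(plan="-0.0475 -0.0148 0 0;-0.0475 -0.0148 0 0;-0.0475 -0.0148 0 0;-0.0475 -0.0148 0 0;-0.0475 -0.0148 0 0;-0.0475 -0.0148 0 0;-0.0475 -0.0148 0 0;-0.0475 -0.0148 0 0;-0.0473 -0.0143 0 0;0 0 0 0;0 0 0.025 0;0 0 0.022 0;0 0 0 0;0 0 0 0")

```text
clock: 42.98
tcp_pos: [0.5335, -0.1209, 0.2655]
orientation: [-1.929, -2.48, -0.0]
contact_force: [0.2, 0.2, -0.6]
grip_width: 0.015
gripper_force: 58.8
```

Run:
```python
from h import *
o=r.get_obs(); q=o["orientation"]; t=o["tcp_pos"];print(t,st(t),"x heading",np.degrees(2*np.arctan2(q[1],q[0]))%360)
for n in("top","scene"):
    p,d=grab(n,"cw"+n);X=cloud(n,d);Q=st(X)
    m=(d>0)&(np.hypot(X[...,0]-t[0],X[...,1]-t[1])<.1)&(abs(X[...,2]-t[2]+.022)<.008)
    b=max(blobs(m,30,9000),key=lambda q:q.sum());z=np.median(X[b][:,2]);e=rect(n,b,z);print(n,b.sum(),z-t[2],e,st(np.array([e[0],e[1],0])/1000))
a=cv2.imread("pics/cwscene.png")[130:260,230:360];cv2.imwrite("pics/c8.png",cv2.resize(a,(598,598),interpolation=2))
```

```text
[ 0.5335035  -0.12088084  0.26546827] [0.00490854 0.00063858 0.26546827] x heading 104.24458199152306
top 792 -0.02258421970342106 [522.5 -86.7 101.7  56.5  14. ] [0.00259479 0.03647228 0.        ]
scene 793 -0.020657981074578835 [ 531.3 -119.6  121.6  104.4  -75.8] [0.00308501 0.00241924 0.        ]
```

View pics/c8.png

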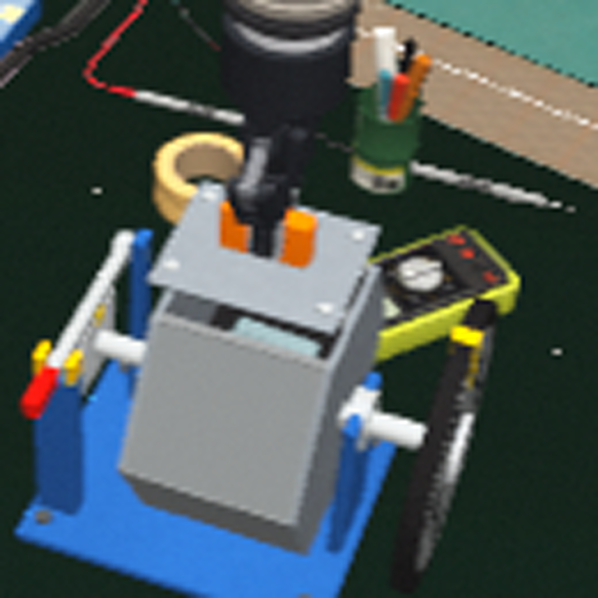

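Emit:
arm_command(plan="-0.001 0 0.012 0;0 0 0.006 0;0 0 0.004 0;0 0 0 0")

```text
clock: 43.58
tcp_pos: [0.5333, -0.1224, 0.2428]
orientation: [-1.929, -2.479, 0.001]
contact_force: [-0.5, -0.7, -1.3]
grip_width: 0.0151
gripper_force: 58.8
```

Emit:
arm_command(plan="0 0 0.003 0;0 0 0.002 0;0 0 0 0")

```text
clock: 43.95
tcp_pos: [0.5334, -0.1224, 0.2381]
orientation: [-1.929, -2.479, 0.0]
contact_force: [-0.5, -0.1, -1.6]
grip_width: 0.0153
gripper_force: 58.8
```

Emit:
arm_command(plan="0 0 0.0015 0;0 0 0.001 0;0 0 0 0")

```text
clock: 44.32
tcp_pos: [0.5328, -0.1226, 0.2369]
orientation: [-1.929, -2.478, 0.001]
contact_force: [-4.8, 0.9, 10.3]
grip_width: 0.0153
gripper_force: 60.5
```

Emit:
arm_command(plan="0 0 0 0;0 0 0 0;0 0 0 0;0 0 -0.02 0;0 0 -0.05 0;0 0 -0.05 0;0.06 0 0 0;0.06 0 0 0;0.06 0 0 0;0.06 0 0 0;0.06 0 0 0;0 0 0 0;0 0 0 0", hand=0)

```text
clock: 45.95
tcp_pos: [0.4599, 0.1679, 0.3555]
orientation: [1.929, 2.479, -0.001]
contact_force: [1.0, -1.0, 1.0]
grip_width: 0.0428
gripper_force: 0.0
```

Run:
```python
from h import *
print(ang("top"),ang("scene"))
for n in("top","scene"):
    p,d,Q=look(n);cv2.imwrite(f"pics/f{n}.png",cv2.cvtColor(p,cv2.COLOR_RGB2BGR));H=hsv(p);X=cloud(n,d)
    m=(d>0)&(abs(Q[...,0])<.07)&(abs(Q[...,1])<.075)&(abs(Q[...,2]-.215)<.008)
    b=max(blobs(m,30,9000),key=lambda q:q.sum());q=Q[b]
    e=rect(n,b,.215);print(b.sum(),e,st(np.array([e[0],e[1],0])/1000))
    for i in range(3):
        A=np.c_[q[:,:2],np.ones(len(q))];c=np.linalg.lstsq(A,q[:,2],rcond=None)[0];q=q[abs(A@c-q[:,2])<.003]
    print(" plane",c)
blk()
a=cv2.imread("pics/fscene.png")[140:270,230:360];b=cv2.imread("pics/ftop.png")[160:290,250:380]
cv2.imwrite("pics/c9.png",cv2.resize(np.hstack([a,b]),(800,400),interpolation=2))
```

```text
[(814, np.float64(0.61), np.float64(0.0886)), (417, np.float64(0.54), np.float64(0.0909))] [(949, np.float64(0.54), np.float64(0.0875))]
top [(818, -59.5), (816, -59.99999999999999), (815, -59.00000000000001)] tcp st [0.0043 0.2975 0.3556]
 mark 78 [ 0.0018 -0.1274  0.2131]
 red [-0.0877  0.1204  0.1624]
1859 [ 529.  -120.5  122.4  109.8  -76.1] [0.00063478 0.0021088  0.        ]
 plane [-0.00922105  0.00070004  0.21432762]
scene [(620, -57.00000000000001), (616, -56.5), (615, -57.5)] tcp st [0.0043 0.2977 0.3557]
 mark 43 [ 0.0081 -0.1328  0.2138]
 red [-0.0887  0.1192  0.1619]
915 [ 525.2 -123.3  124.1  115.8  -75.9] [-0.00373442  0.00032271  0.        ]
 plane [0.00519636 0.00427175 0.21575372]
top 26 [338. 192.] [ 627.7 -204.    81.8   10.5   25. ]
top 21 [359. 376.] [ 118.5 -265.8   27.3   10.9  -34.3]
tcp st [0.0042 0.2982 0.3557] x heading 104.10556826242262
```

View pics/c9.png

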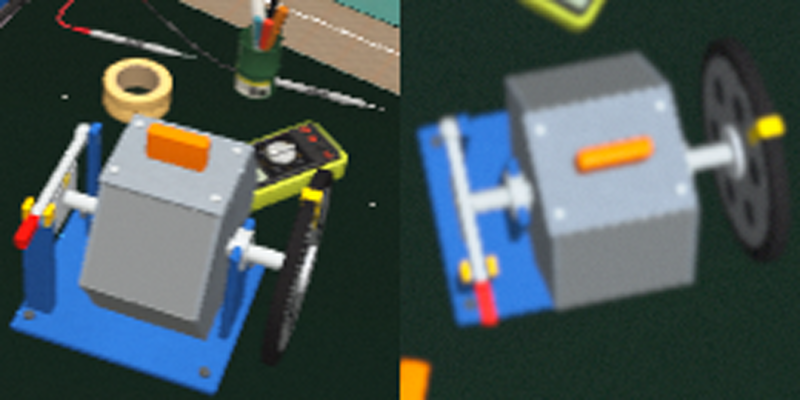

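```bash
python3 -c "
from h import *
print(ticket.hand_in())"
```

```text
the job is handed in; nothing more can be done
None
```

The job is handed in, though the hand-in returned no verdict. The last pictures show the mark about 0.6° from straight up, the latch in its catch, all four blocks in the barrel and the cover flush on the mouth, and I kept the arm clear of the flux bottle, multimeter and tape roll.

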